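Shut the slant-lid coffee bin and clip it with a snap hook

TASK

Shut the slanted lid of the blue coffee bin fully, so that the steel staple stands up through the slot in the lid. Then take the red snap hook from the counter and clip it onto the staple: press its sprung gate in against one leg of the staple until the hook has gone round that leg (that one only) and the gate snaps shut. Let go and leave the hook hanging still on the staple, with the lid shut and the other things on the counter undisturbed.

Things in the scene. Friction and masses are not known exactly. Their poses are not given: they have to be found in the camera images.
- bin: Blue sheet-steel coffee bin fixed to the counter, 200 x 200 mm on plan, 75 mm high in front, 215 mm at the back; its top slopes down 35 deg towards its front. Origin: centre of the underside; its -x axis is the front, z up. It varies in place and yaw. The lid's hinge lies along the top back edge, at (+100, 0, 215) mm.
- lid (a joint): Angle (rad) of the bin's lid about the hinge at its upper back edge: 0 fully shut, lying on the 35 deg slope; grows as the front edge swings up (starts 0.6 to 1.15). Stiff friction hinge: it stays where it is left; a few N pressed down near its middle move it. Plate 6 mm thick, 208 mm wide, from the hinge to 252 mm down the slope, with a 52 x 16 mm slot for the staple.
- lid_press (a point): Point on the lid's upper face, on its centre line, 160 mm from the hinge (92 mm from the front edge): a good place to press it shut. Moves with the lid.
- staple_right_leg (a point): The bin's steel staple is an upside-down U of 6 mm rod on the slope's lower end, square to the slope (leaning 35 deg forward). Shut, the lid has it through its slot 22 mm from the front edge, with 26 mm clear height under its bar. This point: centre of its right (bin -y) leg, 13 mm above the shut lid's face (half-way up). Axes as the bin's.
- staple_left_leg (a point): The same point of the staple's left (bin +y) leg, 36 mm from the right leg's (30 mm clear between them; staple 42 mm wide outside). Axes as the bin's.
- hook_grip (a point): Centre of the flat shank of the red snap hook, 36 mm long (x), 16 wide (y), 10 thick (z), lying flat on the counter, z up: the place to grip. x points to the hook's bend, y to the gate's side. From here: gate hinge (22, 14), gate tip (66, 14), nose tip (67, 14), back rod (middle) y -18, inside of the bend x 82 mm; rods 10 mm thick, gate 8 mm; opening inside about 22 mm wide. Tail ring at x -26. 75 to 120 g.
- gate (a joint): Angle (rad) of the hook's steel gate: 0 shut against the nose, up to 0.62 pressed inward (about the hinge at its shank end). A spring shuts it; about 3 N on the gate near the nose opens it. A leg entering at x 58 mm and y 2 mm from the grip point swings it about 0.5; the leg then goes up into the bend, past the gate's tip, and the gate snaps shut.
- scoop: Wooden coffee scoop lying on the counter, 162 mm long, bowl 54 mm across; origin under its middle. Leave it alone.
- carafe: Glass carafe with a steel lid, 116 mm across, 191 mm high; origin at the centre of its base. Leave it alone.
- funnel: White plastic funnel standing mouth down, 104 mm across, 115 mm high; origin at the centre of its base. Leave it alone.
- sugar_tin: Brass-coloured tin, 72 mm across, 100 mm high; origin at the centre of its base. Leave it alone.
- snap_hook: The red snap hook as a whole, 130 mm long with its tail ring, 42 mm wide. Origin 46 mm from the grip point towards the bend, on its underside; axes as the grip point's.
Things that resemble listed ones, but are neither listed nor needed, are in the scene too. There is more than one size of the snap_hook; the job needs the middle-sized.

How it is judged:
On the way, in this order (a step that is already met when the one before it is completed fails the run):
1. the lid is fully shut (value of joint lid below 0.04 rad), for 0.2 s.
2. the hook is round one leg of the staple with its gate snapped shut ((((x of staple_left_leg in the frame of hook_grip between 0.046 and 0.092 m and y of staple_left_leg in the frame of hook_grip between -0.017 and 0.013 m and z of staple_left_leg in the frame of hook_grip between -0.018 and 0.018 m) and (y of staple_right_leg in the frame of hook_grip above 0.02 m or y of staple_right_leg in the frame of hook_grip below -0.024 m)) or ((x of staple_right_leg in the frame of hook_grip between 0.046 and 0.092 m and y of staple_right_leg in the frame of hook_grip between -0.017 and 0.013 m and z of staple_right_leg in the frame of hook_grip between -0.018 and 0.018 m) and (y of staple_left_leg in the frame of hook_grip above 0.02 m or y of staple_left_leg in the frame of hook_grip below -0.024 m))) and value of joint gate below 0.08 rad and value of joint lid below 0.04 rad), for 0.2 s.
At the end, for the whole second after the job is handed in: The lid is shut (within 0.04 rad), one leg of the staple (and not the other) passes through the inside of the snap hook, the gate is shut (within 0.08 rad), and the hook hangs free and at rest (below 0.03 m/s and 0.5 rad/s) (all of step 2 and linear speed of snap_hook below 0.03 m/s and angular speed of snap_hook below 0.5 rad/s); the robot touches nothing.
It fails at once if another thing on the counter is pushed over 25 mm or knocked over (distance of any of scoop, carafe, funnel, sugar_tin from where it was at the start of the episode above 0.025 m or angle between any of carafe, funnel, sugar_tin's own z axis and vertical above 0.5 rad).
It also fails if it takes over 54 s, if anything falls off the work surface, if the arm or the gripper's body presses on something with over 40 N, if the wrist force passes 120 N, or if a joint passes its speed limit or range.

ROBOT

A 6-joint arm with a two-finger parallel gripper is mounted at the origin on the work surface. World frame = base frame: x ahead of the robot, y to its left, z up, the work surface at z = 0. Lengths are in m, angles in rad, forces in N, time in s.
With the tool pointing down it reaches from about 0.275 to 0.75 m from the base axis. Payload 10.2 kg.
Tool frame: the origin (TCP) lies at the very end of the fingers, on their centre line; the grasp point (between the pads) lies 19 mm behind it; x points along the fingers, y is the direction in which the jaws open and shut, and the axes are right-handed (so a half turn about x gives the same grasp; the last joint's range is limited). The gripper opens to 85 mm and grips with 20 to 120 N. Pads are 22 mm wide; open, the fingers measure 114 mm over their backs; the gripper's body (76 mm by 85 mm) begins 54 mm behind the grasp point. The pads swing forward as they close: fully open they stand 13 mm farther back than shut.
Start: joints at [1.082, 0.313, 1.498, -0, 1.331, -0.223], TCP at [0.138, 0.507, 0.231] pointing down, gripper open.
Joint ranges: [-2.94, 2.94], [-0.97, 2.17], [0.19, 2.56], [-1.23, 4.37], [0.02, 3.11], [-2.88, 2.88]. Speed limits (rad/s): [2.39, 2.39, 3.01, 3.14, 3.14, 3.14].

INTERFACE

Orientations are given as a unit quaternion [x, y, z, w].
In Python, from station import env gives the robot as it stands.
- The arm moves only by the tool arm_command, never from a script. Its argument "increments" is a list of rows, each a list of 2 entries, a list of its own where there are three numbers: the shift along the tool's x, y, z in m, then the turn about the tool's x in rad. In form: [[[dx, dy, dz], twist], ...]. A call has 1 to 12 rows; each row is the pose to reach, as a shift and turn from the pose commanded when the call began, along the tool's axes at that moment; what a row does not reach only later rows make up. A row lasts 1/8 s, in which the tool goes at most 62.5 mm and 10.7 degrees, less where a joint would pass 70% of its speed; a pose out of reach is approached as far as the arm can. A call with a gripper value outside its range is refused whole. "hand" is the opening in per cent of the stroke, from 0 (shut) to 100 (fully open), set as the call begins (left out, the last holds). The fingers move at their own pace and stop on an object; "squeeze" is the grip in N (left out, the last holds). Time passes only in rows, so rows that repeat a pose let the fingers close. It gives the time, the measured TCP pose, the force and the opening at its end, in the units of the state.
- env.get_state(): the state, without advancing time (a new reading comes with each control period).
- env.camera(name): name is "side" or "top" or "wrist"; returns a dict with "image" (400x640x3 uint8, red, green, blue), "range_z" (400x640 float32, m along the optical axis (not along the pixel's ray), 0 where there is no reading), "camera_matrix" (3x3 intrinsics, pixels), "pose" (4x4, takes a point from camera to world coordinates); the wrist camera has in their place "hand_eye" (4x4, takes a point from camera to tool coordinates, whose origin is the TCP and whose axes are the tool frame's). Camera axes: x right, y down, z forward; pixel columns grow to the right and rows downward; lengths in m; the calibration is good to about 2 mm. The wrist camera is an equidistant fisheye: a pixel r from the principal point sees the ray r / f radians off the axis. A picture is of the moment at which its call begins: read the wrist's pose just before it.
- env.sign_off(): hands the job in, once; it reports no verdict.
The state is a dict: "time_s": time; "joints": joint angles; "qd": joint speeds; "joint_efforts": joint torques, N m; "eef_pos": TCP position; "orientation": TCP orientation; "wrist_force": force on the tool from outside, world axes, zero at the start; "ft_torque": the same for the moment, N m; "grip_width": finger opening in m.
Only numpy, scipy, OpenCV 4.12 (cv2) and the standard library are available. Lean on these libraries where they do the work, as an engineer would, in place of code of your own. Each camera call takes 0.05 s, during which the arm holds its last target.

## Working session

There is one attempt and no reset: what is moved stays moved. The work goes in short steps, Python scripts to look and compute and a tool call to move; the robot and the scene stay as the last step left them, time stands still between calls to the robot, and variables do not carry over. Pictures are saved under pics/ and viewed, and the job is handed in when it is done.

Besides the shell and the picture viewer there is one more tool, called after "Request:" as name([rows], argument=value, ...), one row to a line, values as JSON. arm_command: Moves the arm, as the interface text tells. Its arguments: {"type":"object","properties":{"increments":{"type":"array"},"hand":{"type":"number"},"squeeze":{"type":"number"}},"required":["increments"]}

```bash
ls; mkdir -p pics
python3 - <<'E'
from station import env
import cv2, numpy as np
s=env.get_state(); print(s)
for n in ["side","top","wrist"]:
    c=env.camera(n); cv2.imwrite(f"pics/a_{n}.png",c["image"][:,:,::-1]); np.savez(f"a_{n}.npz",**c)
    print(n,c["camera_matrix"].tolist(),np.round(c.get("pose",c.get("hand_eye")),4).tolist())
E
```

```text
pics
{'time_s': 0.0, 'joints': array([ 1.08160206e+00,  3.13441439e-01,  1.49845433e+00, -9.18196153e-06,
        1.33099117e+00, -2.23419041e-01]), 'qd': array([-0.00017919, -0.0002811 , -0.00180861, -0.00110111, -0.00022981,
       -0.00068918]), 'joint_efforts': array([ 9.03134569e-04, -4.12277627e+01, -2.59737450e+01, -1.63190757e-04,
        4.21080054e-03, -2.70320470e-05]), 'eef_pos': array([0.13779247, 0.50632317, 0.23073296]), 'orientation': array([ 0.09325867,  0.70102914, -0.09411859,  0.70071582]), 'wrist_force': array([0.59518933, 0.24527715, 0.01030671]), 'ft_torque': array([0.01837988, 0.01207548, 0.0474072 ]), 'grip_width': 0.08550139606300182}
side [[463.79533494042863, 0.0, 322.2241518532374], [0.0, 463.79533494042863, 206.38783647822166], [0.0, 0.0, 1.0]] [[-0.9956, -0.0626, 0.0701, 0.5285], [-0.094, 0.6767, -0.7303, 0.9467], [-0.0017, -0.7336, -0.6796, 1.0468], [0.0, 0.0, 0.0, 1.0]]
top [[374.05320040402574, 0.0, 323.96551281916953], [0.0, 374.05320040402574, 195.70067849381525], [0.0, 0.0, 1.0]] [[-0.0034, -0.9939, 0.1106, 0.4929], [-1.0, 0.0033, -0.001, 0.0017], [0.0007, -0.1106, -0.9939, 1.1077], [0.0, 0.0, 0.0, 1.0]]
wrist [[309.70691628693146, 0.0, 317.10439115766775], [0.0, 309.70691628693146, 196.18633219646645], [0.0, 0.0, 1.0]] [[-0.0, -0.327, 0.945, -0.1424], [1.0, -0.0007, -0.0002, 0.0005], [0.0007, 0.945, 0.327, -0.0839], [0.0, 0.0, 0.0, 1.0]]
```

View pics/a_top.png

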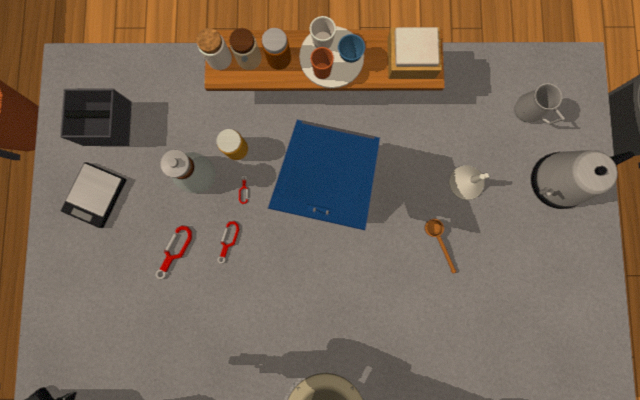

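View pics/a_side.png

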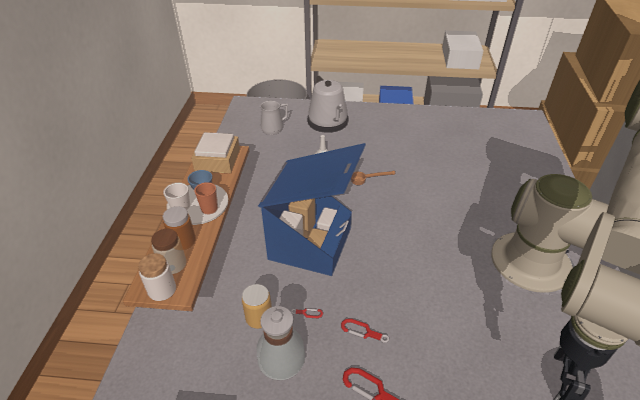

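View pics/a_wrist.png

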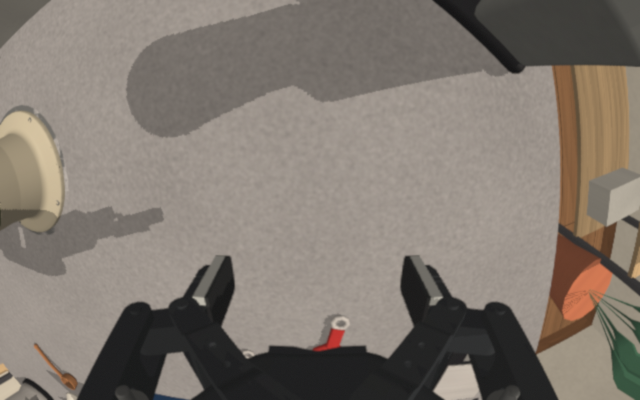

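The top view shows the bin with its open lid at about (325,175). The three red hooks are small (244,192), middle (228,242) and large (175,250). Carafe is at (180,165), tin (232,145), funnel (468,182), scoop (440,245). Next I measure the lid and the middle hook.

```bash
cat > h.py <<'E'
import numpy as np, cv2
def load(n): 
    d=np.load(n); return {k:d[k] for k in d.files}
def cloud(c):
    K=c["camera_matrix"];z=c["range_z"];v,u=np.indices(z.shape)
    p=np.stack([(u-K[0,2])/K[0,0]*z,(v-K[1,2])/K[1,1]*z,z],-1)
    return p@c["pose"][:3,:3].T+c["pose"][:3,3]
def ray(c,uv):
    K=c["camera_matrix"];uv=np.atleast_2d(uv).astype(float)
    d=np.stack([(uv[:,0]-K[0,2])/K[0,0],(uv[:,1]-K[1,2])/K[1,1],np.ones(len(uv))],-1)
    return c["pose"][:3,3],d@c["pose"][:3,:3].T
def onplane(c,uv,z):
    o,d=ray(c,uv); return o+d*((z-o[2])/d[:,2])[:,None]
def proj(c,p):
    T=np.linalg.inv(c["pose"]);q=np.atleast_2d(p)@T[:3,:3].T+T[:3,3];K=c["camera_matrix"]
    return np.stack([q[:,0]/q[:,2]*K[0,0]+K[0,2],q[:,1]/q[:,2]*K[1,1]+K[1,2]],-1)
E
python3 - <<'E'
from h import *
c=load("a_top.npz");P=cloud(c);hsv=cv2.cvtColor(c["image"],cv2.COLOR_RGB2HSV)
m=cv2.inRange(hsv,(100,120,40),(125,255,255)); m[:110]=0
n,l,st,ce=cv2.connectedComponentsWithStats(m); i=1+np.argmax(st[1:,4]); m=(l==i); print(st[i],ce[i])
q=P[m&(c["range_z"]>0)]
# robust plane: top pixels
for _ in range(4):
    c0=q.mean(0);w=np.linalg.svd(q-c0,full_matrices=False)[2][2]; w*=np.sign(w[2]); r=(q-c0)@w; q=q[abs(r)<max(.004,1.5*r.std())]
print("plane",c0,w,"tilt",np.degrees(np.arccos(w[2])),len(q), r.std(), "down dir yaw",np.degrees(np.arctan2(w[1],w[0])))
pts=np.argwhere(m)[:,::-1].astype(np.float32); 
h=cv2.convexHull(pts.astype(np.int32)); ap=cv2.approxPolyDP(h,6,True)[:,0]; print(ap)
o,d=ray(c,ap); X=o+d*(((c0-o)@w)/(d@w))[:,None]; print(np.round(X,4)); print([np.linalg.norm(X[i]-X[i-1]) for i in range(len(X))])
# red hooks
m=cv2.inRange(hsv,(0,150,80),(6,255,255))|cv2.inRange(hsv,(174,150,80),(180,255,255))
n,l,st,ce=cv2.connectedComponentsWithStats(m)
for i in range(1,n):
    if st[i,4]>15: print(i,st[i],ce[i], onplane(c,ce[i],.005))
E
```

```text
[ 269  120  110  110 8276] [326.67097632 175.65430159]
plane [ 0.63384127 -0.0063163   0.28072553] [ 0.42428046 -0.09796413  0.90021615] tilt 25.813505702291373 8099 0.0012210149111125431 down dir yaw -13.001445061394417
[[378 138]
 [364 229]
 [269 207]
 [297 120]]
[[ 0.7321 -0.1309  0.2209]
 [ 0.5097 -0.0817  0.331 ]
 [ 0.5561  0.1154  0.3306]
 [ 0.7777  0.0659  0.2208]]
[np.float64(0.20203189125001064), np.float64(0.25294239384738576), np.float64(0.202524377392897), np.float64(0.2522654947750781)]
3 [239 180   9  24  83] [242.3373494  191.39759036] [[0.62926957 0.24284862 0.005     ]]
4 [220 221  19  36 190] [229.34210526 238.83157895] [[0.48946252 0.27799023 0.005     ]]
5 [160 226  32  46 351] [176.35042735 249.21367521] [[0.45988174 0.4318956  0.005     ]]
```

Run:
```python
import cv2
a=cv2.imread("pics/a_top.png")[170:290,140:300]; cv2.imwrite("pics/b1.png",cv2.resize(a,None,fx=5,fy=5,interpolation=cv2.INTER_CUBIC))
a=cv2.imread("pics/a_side.png")[130:290,240:400]; cv2.imwrite("pics/b2.png",cv2.resize(a,None,fx=3.7,fy=3.7,interpolation=cv2.INTER_CUBIC))
```

```text
(no output)
```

View pics/b1.png

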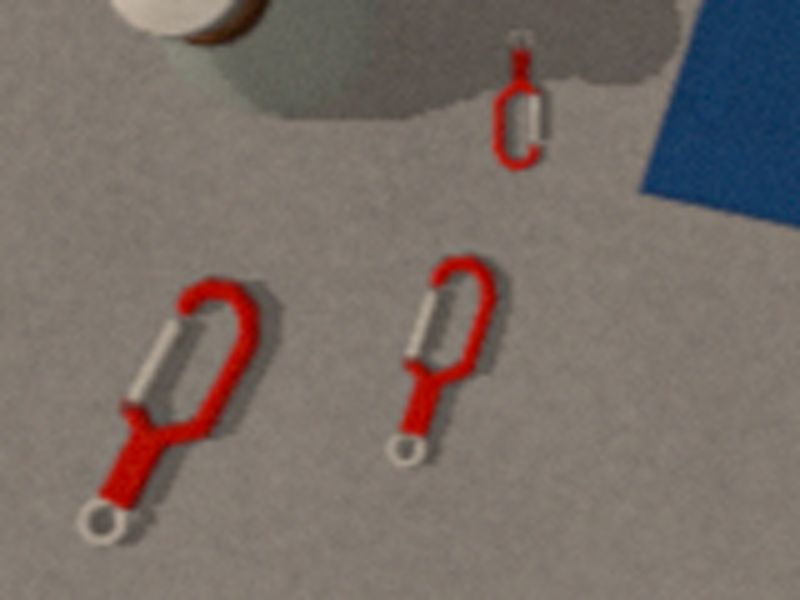

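View pics/b2.png

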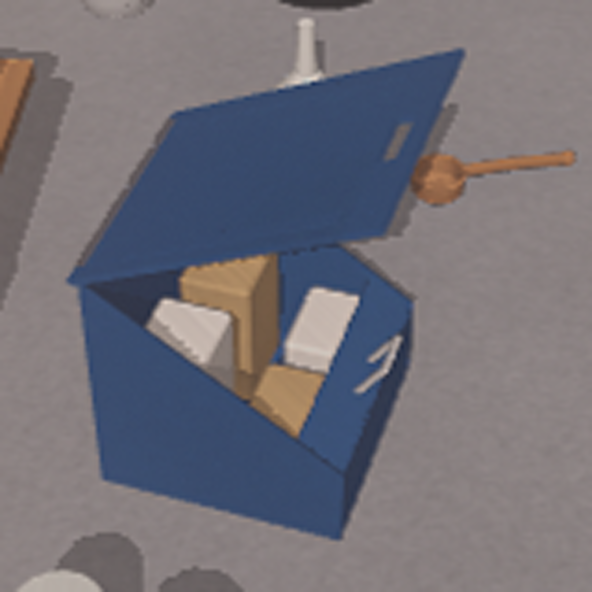

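```bash
cat >> h.py <<'E'
from scipy.spatial.transform import Rotation as R
def tool():
    from station import env
    s=env.get_state(); return s,np.array(s["eef_pos"]),R.from_quat(s["orientation"]).as_matrix()
def to(target,ydir=None):
    s,p,M=tool(); sh=M.T@(np.array(target)-p)
    tw=None
    if ydir is not None:
        y=M.T@np.array([np.cos(ydir),np.sin(ydir),0]); tw=np.arctan2(y[2],y[1])
        tw=(tw+np.pi/2)%np.pi-np.pi/2
    return np.round(sh,4),tw
bu=np.array([np.cos(np.radians(-12.9)),np.sin(np.radians(-12.9))]);bv=np.array([-bu[1],bu[0]]);H=np.array([.752,-.0325,.215])
def bin2w(x,y,z): # bin frame, origin under centre
    return np.r_[H[:2]+bu*(x-.1)+bv*y,z]
E
python3 - <<'E'
from h import *
s,p,M=tool();print(p,np.round(M,3),s["joints"])
print(to([.611,0,.40]),to([.611,0,.31]),to([.611,0,.12]), to([p[0],p[1],.40]))
# hook: mask, ring, bend
c=load("a_top.npz");hsv=cv2.cvtColor(c["image"],cv2.COLOR_RGB2HSV)
m=cv2.inRange(hsv,(0,130,60),(8,255,255))|cv2.inRange(hsv,(172,130,60),(180,255,255))
n,l,st,ce=cv2.connectedComponentsWithStats(m)
i=[k for k in range(1,n) if abs(ce[k]-[229,239]).max()<6][0]
uv=np.argwhere(l==i)[:,::-1]; X=onplane(c,uv,.005)[:,:2]; print(len(X))
ring=onplane(c,[[140+407/5,170+450/5]],.005)[0,:2];print("ring",ring)
mu,V=X.mean(0),np.linalg.eigh(np.cov(X.T))[1][:,1];V*=np.sign(V[0]);print(mu,np.degrees(np.arctan2(V[1],V[0])))
for yaw in (-12,-16,-20):
  a=np.radians(yaw);e=np.array([np.cos(a),np.sin(a)]);f=np.array([-e[1],e[0]])
  q=(X-ring)@np.c_[e,f]; sh=q[:,0]<35; print(yaw,"x range",q[:,0].min(),q[:,0].max(),"shank y mean",q[(q[:,0]>.010)&(q[:,0]<.04),1].mean(),"y range",q[:,1].min(),q[:,1].max())
hd=load("a_top.npz"); P=cloud(hd)
for nm,uv in dict(carafe=(176,160),tin=(231,140)).items(): print(nm,P[uv[1],uv[0]])
E
```

```text
[0.1378331  0.50641569 0.23087821] [[-0.     0.263  0.965]
 [-0.001  0.965 -0.263]
 [-1.    -0.001 -0.   ]] [ 1.08161087e+00  3.13341515e-01  1.49820430e+00  3.31164450e-06
  1.33096093e+00 -2.23421436e-01]
(array([-0.1689, -0.3645,  0.5895]), None) (array([-0.0789, -0.3644,  0.5895]), None) (array([ 0.1111, -0.3643,  0.5896]), None) (array([-0.1691, -0.0002, -0.    ]), None)
208
ring [0.42834389 0.29959205]
[0.48963444 0.27770861] -19.360434513706334
-12 x range 0.010951743856318096 0.11781813839193209 shank y mean -0.000801908182012373 y range -0.02866354261808426 0.013323893794224233
-16 x range 0.010657496391448211 0.11821090746207115 shank y mean 0.0011655575408788818 y range -0.02239610175042002 0.0185051292443823
-20 x range 0.01031132667544698 0.11802776487357387 shank y mean 0.0029185216374076266 y range -0.01768657616561461 0.025672169230374815
carafe [0.68646668 0.3706584  0.1870003 ]
tin [0.76002647 0.25598009 0.10113281]
```

Request:
arm_command([
  [[-0.05,-0.02,0.02],0],
  [[-0.1,-0.05,0.06],0],
  [[-0.12,-0.08,0.11],0],
  [[-0.14,-0.11,0.16],0],
  [[-0.15,-0.14,0.21],0],
  [[-0.15,-0.17,0.26],0],
  [[-0.15,-0.2,0.31],0],
  [[-0.15,-0.23,0.36],0],
  [[-0.15,-0.26,0.41],0],
  [[-0.15,-0.29,0.46],0],
  [[-0.15,-0.32,0.51],0],
  [[-0.15,-0.35,0.56],0],
], hand=0, squeeze=30)

```text
time_s: 1.65
eef_pos: [0.5874, 0.0202, 0.3811]
orientation: [0.094, 0.701, -0.094, 0.701]
wrist_force: [0.3, 0.1, 0.8]
grip_width: 0.0
```

Run:
```python
from h import *
s,p,M=tool();print(p,s["joints"],s["grip_width"],s["wrist_force"])
print(to([.611,0,.31]),to([.611,0,.12]))
```

```text
[0.58735669 0.02016749 0.38109904] [-1.64918373e-01  4.18058785e-01  9.69714276e-01  8.47168075e-05
  1.75409561e+00 -1.46972444e+00] 4.108917952696572e-05 [0.30236085 0.14302792 0.7954192 ]
(array([ 0.0711, -0.0132,  0.0281]), None) (array([ 0.2611, -0.0133,  0.0282]), None)
```

Request:
arm_command([
  [[0.04,-0.013,0.028],0],
  [[0.07,-0.013,0.028],0],
  [[0.09,-0.013,0.028],0],
  [[0.11,-0.013,0.028],0],
  [[0.13,-0.013,0.028],0],
  [[0.15,-0.013,0.028],0],
  [[0.17,-0.013,0.028],0],
  [[0.19,-0.013,0.028],0],
  [[0.21,-0.013,0.028],0],
])

```text
time_s: 2.78
eef_pos: [0.6101, 0.0018, 0.1708]
orientation: [0.094, 0.701, -0.094, 0.701]
wrist_force: [0.8, -0.1, 2.0]
grip_width: -0.0
```

Request:
arm_command([
  [[0.018,0,0],0],
  [[0.034,0,0],0],
  [[0.042,0,0],0],
  [[0.047,0,0],0],
  [[0.05,0,0],0],
  [[0.05,0,0],0],
])

```text
time_s: 3.52
eef_pos: [0.6102, 0.0018, 0.1251]
orientation: [0.093, 0.7, -0.094, 0.702]
wrist_force: [-12.1, 0.8, 25.2]
grip_width: 0.0001
```

Run:
```python
from h import *
from station import env
s,p,M=tool();print(p,s["wrist_force"])
for n in ["side","top"]:
    c=env.camera(n); cv2.imwrite(f"pics/c_{n}.png",c["image"][:,:,::-1]); np.savez(f"c_{n}.npz",**c)
a=cv2.imread("pics/c_side.png")[130:290,240:400]; cv2.imwrite("pics/c2.png",cv2.resize(a,None,fx=3.7,fy=3.7,interpolation=cv2.INTER_CUBIC))
```

```text
[0.61024008 0.00183673 0.12512101] [-12.10206121   0.77939909  25.1638223 ]
```

View pics/c2.png

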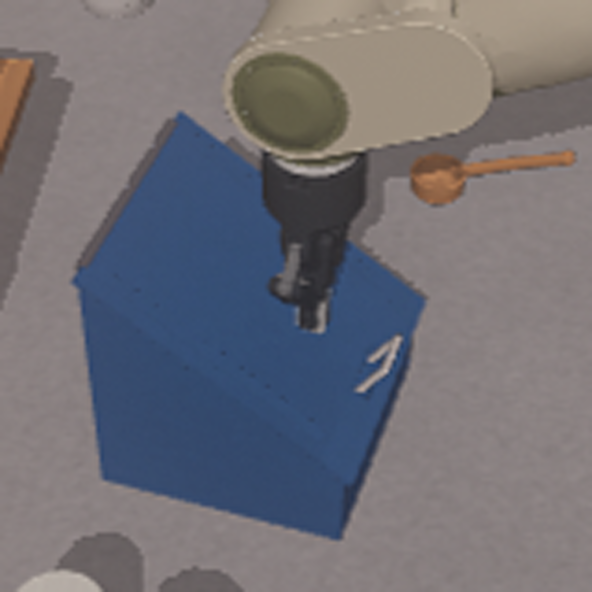

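The close-up shows the lid lying on the slope and the staple standing through the slot at about (380,365) in the crop; the arm is pressing it with 25 N. Next I lift off and go over to the hook.

Request:
arm_command([
  [[-0.05,0,0],0],
  [[-0.1,0,0],0],
  [[-0.14,0.03,-0.02],0],
  [[-0.15,0.08,-0.05],0],
  [[-0.15,0.13,-0.09],0],
  [[-0.15,0.18,-0.13],0],
  [[-0.13,0.22,-0.18],0],
  [[-0.1,0.23,-0.22],0],
  [[-0.1,0.23,-0.23],0],
  [[-0.1,0.23,-0.23],0],
], hand=50)

```text
time_s: 4.88
eef_pos: [0.4488, 0.2842, 0.2223]
orientation: [0.094, 0.7, -0.093, 0.701]
wrist_force: [0.3, -0.7, 0.3]
grip_width: 0.0426
```

Run:
```python
from h import *
from station import env
s,p,M=tool();print(p,s["wrist_force"],s["grip_width"],s["joints"])
for n in ["wrist","side","top"]:
    c=env.camera(n); cv2.imwrite(f"pics/d_{n}.png",c["image"][:,:,::-1]); np.savez(f"d_{n}.npz",p=p,M=M,**c)
a=cv2.imread("pics/d_side.png")[150:290,240:400]; 
b=cv2.imread("pics/d_top.png")[100:240,250:410]; cv2.imwrite("pics/d2.png",np.vstack([cv2.resize(x,None,fx=2.1*2,fy=2.1*2,interpolation=cv2.INTER_CUBIC)[:] for x in (a,)]+[]));cv2.imwrite("pics/d3.png",cv2.resize(b,None,fx=4,fy=4,interpolation=cv2.INTER_CUBIC))
```

```text
[0.44882338 0.28420358 0.22227175] [ 0.26794941 -0.65451273  0.26309878] 0.0426301578409032 [ 3.43891805e-01  3.32680588e-01  1.49460343e+00 -2.39203978e-04
  1.31263607e+00 -9.61460437e-01]
```

View pics/d2.png

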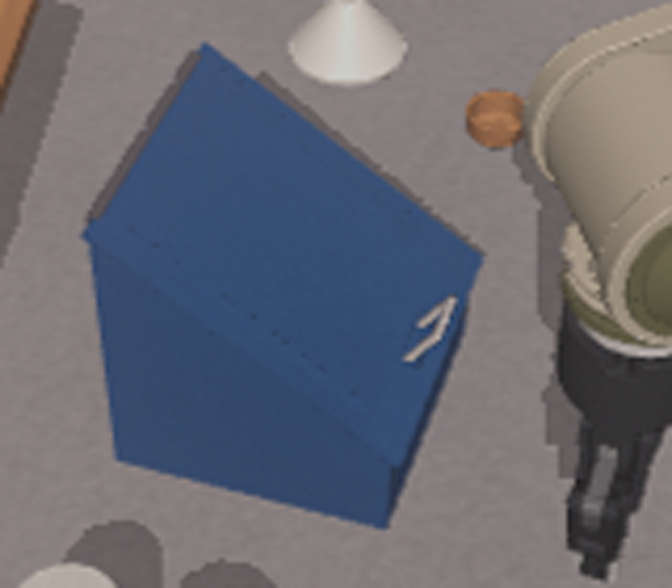

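View pics/d3.png

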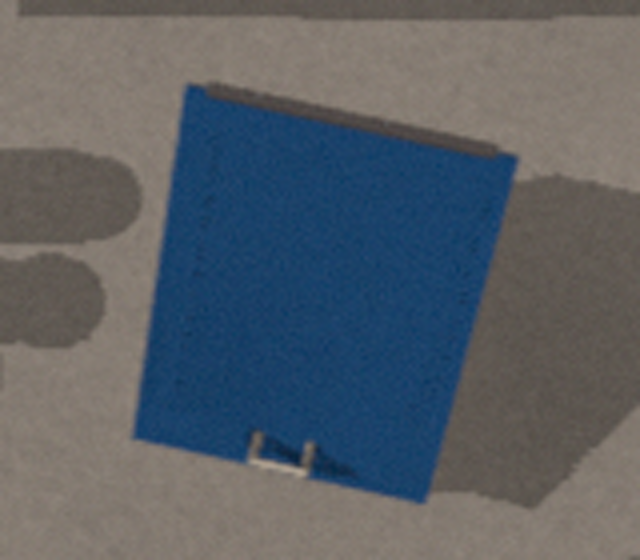

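View pics/d_wrist.png

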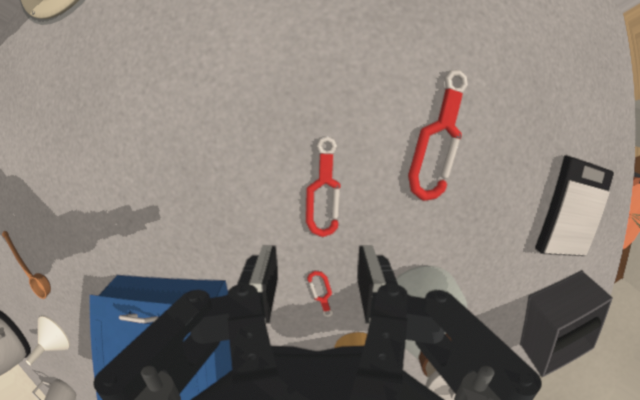

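The lid is shut: in the top crop the staple bar runs (250,460) to (308,473) across the lid's lower edge. The wrist image shows the middle hook with its ring at (327,146) and bend at (322,230). Next I measure both.

```bash
cat >> h.py <<'E'
def wray(c,uv):
    K=c["camera_matrix"];uv=np.atleast_2d(uv).astype(float);q=(uv-[K[0,2],K[1,2]])/K[0,0]
    r=np.linalg.norm(q,axis=1)+1e-9
    d=np.c_[q/r[:,None]*np.sin(r)[:,None],np.cos(r)]
    A=c["hand_eye"];Rw=c["M"]@A[:3,:3];o=c["M"]@A[:3,3]+c["p"]
    return o,d@Rw.T
def won(c,uv,z):
    o,d=wray(c,uv);return o+d*((z-o[2])/d[:,2])[:,None]
E
python3 - <<'E'
from h import *
w=load("d_wrist.npz");hsv=cv2.cvtColor(w["image"],cv2.COLOR_RGB2HSV)
m=cv2.inRange(hsv,(0,130,60),(8,255,255))|cv2.inRange(hsv,(172,130,60),(180,255,255))
n,l,st,ce=cv2.connectedComponentsWithStats(m)
for i in range(1,n):
  if st[i,4]>40:
    uv=np.argwhere(l==i)[:,::-1];X=won(w,uv,.005)[:,:2];r=cv2.minAreaRect((X*1000).astype(np.float32));print(i,ce[i],st[i,4],r)
i=[k for k in range(1,n) if abs(ce[k]-[322,195]).max()<15 and st[k,4]>40][0]
uv=np.argwhere(l==i)[:,::-1];X=won(w,uv,.005)[:,:2]
ring=won(w,[327.3,145.7],.004)[0,:2];print("ring",ring,"z rng ring",w["range_z"][146,327])
for yaw in np.radians([-14,-16,-18,-20]):
  e=np.array([np.cos(yaw),np.sin(yaw)]);f=np.array([-e[1],e[0]]);q=(X-ring)@np.c_[e,f]
  print(np.degrees(yaw),"xr",q[:,0].min(),q[:,0].max(),"yr",q[:,1].min(),q[:,1].max(), [np.round([q[(q[:,0]>a)&(q[:,0]<a+.008),1].min(),q[(q[:,0]>a)&(q[:,0]<a+.008),1].max()],4).tolist() for a in (.01,.018,.026,.034,.06,.08)])
# lid
c=load("d_top.npz");P=cloud(c);hs=cv2.cvtColor(c["image"],cv2.COLOR_RGB2HSV)
m=cv2.inRange(hs,(100,120,40),(125,255,255));m[:115]=0
n,l,st,ce=cv2.connectedComponentsWithStats(m);i=1+np.argmax(st[1:,4]);mm=l==i
q=P[mm&(c["range_z"]>0)]
for _ in range(4):
    c0=q.mean(0);nn=np.linalg.svd(q-c0,full_matrices=False)[2][2];nn*=np.sign(nn[2]);r=(q-c0)@nn;q=q[abs(r)<max(.004,1.5*r.std())]
print("lid tilt",np.degrees(np.arccos(nn[2])),"yaw n",np.degrees(np.arctan2(-nn[1],-nn[0])),c0,r.std())
ap=cv2.approxPolyDP(cv2.convexHull(np.argwhere(mm)[:,::-1].astype(np.int32)),5,True)[:,0]
o,d=ray(c,ap);Y=o+d*(((c0-o)@nn)/(d@nn))[:,None];print(ap.tolist(),np.round(Y,4).tolist())
# bar ends from top
print("bar", onplane(c,[[250+251/4,100+460/4],[250+307/4,100+472/4]],.1118))
for s in (-1,1):
  f=.230*np.cos(np.radians(35));k=np.sin(np.radians(35))
  for h in (.006,.019,.035):
    x=f+h*k;z=.215-.230*k+h*np.cos(np.radians(35)); pw=bin2w(.1-x,s*.018,z); print(s,h,pw.round(4),((proj(c,pw)-[250,100])*4).round(1),((proj(load('d_side.npz'),pw)-[240,150])*4.2).round(1))
E
```

```text
1 [434.76483638 143.12035496] 1803 ((462.7579345703125, 434.0889892578125), (54.80601119995117, 143.7937774658203), 64.56635284423828)
2 [320.67678746 194.3986288 ] 1021 ((490.8634948730469, 280.012939453125), (39.98331069946289, 107.51522827148438), 73.49190521240234)
9 [322.28965517 289.58275862] 290 ((628.780517578125, 243.45574951171875), (73.48991394042969, 26.08316993713379), 3.113049030303955)
ring [0.43123639 0.302109  ] z rng ring 0.36420178
-14.0 xr 0.009631244865471669 0.1169890495421845 yr -0.028205226772071417 0.01358654099401664 [[-0.0089, 0.0054], [-0.0091, 0.0053], [-0.0104, 0.004], [-0.013, 0.0063], [-0.0272, -0.0184], [-0.0279, -0.0201]]
-16.0 xr 0.009730908848419942 0.11717347655049995 yr -0.024824968105470246 0.015313542761960074 [[-0.0084, 0.0059], [-0.0083, 0.0061], [-0.0094, 0.0051], [-0.0116, 0.009], [-0.0248, -0.0162], [-0.0248, -0.0173]]
-18.0 xr 0.009566352610047823 0.1172459981586959 yr -0.022487172697830515 0.018451288856124036 [[-0.0081, 0.0066], [-0.0077, 0.0069], [-0.0084, 0.0063], [-0.009, 0.0104], [-0.0225, -0.0139], [-0.022, -0.0142]]
-20.0 xr 0.009
[... 237 characters left out ...]
262749464339 [ 0.65681839 -0.01123373  0.15441488] 0.0015369140773187346
[[378, 139], [355, 225], [284, 209], [297, 122]] [[0.7292, -0.1306, 0.2224], [0.5263, -0.0845, 0.0767], [0.571, 0.1111, 0.0767], [0.7725, 0.0658, 0.2214]]
bar [[ 0.55209772  0.0306633   0.1118    ]
 [ 0.54398572 -0.00659087  0.1118    ]]
-1 0.006 [ 0.561  -0.0072  0.088 ] [[307.5 448.9]] [[430.3 317.4]]
-1 0.019 [ 0.5537 -0.0056  0.0986] [[305.2 458.6]] [[441.1 308.9]]
-1 0.035 [ 0.5448 -0.0035  0.1117] [[302.4 470.9]] [[454.6 298.3]]
1 0.006 [0.569  0.0279 0.088 ] [[256.1 437.3]] [[415.3 353.1]]
1 0.019 [0.5617 0.0295 0.0986] [[253.2 446.9]] [[426.2 344.7]]
1 0.035 [0.5528 0.0316 0.1117] [[249.6 459. ]] [[439.9 334.1]]
```

Run:
```python
from h import *
s,p,M=tool();print(p)
print(to([.4553,.2935,.05],np.radians(71.8)),to([.4553,.2935,.003],np.radians(71.8)), np.round(M,3))
```

```text
[0.44975395 0.28356914 0.22207144]
(array([0.1721, 0.0109, 0.0025]), np.float64(0.05038644007477022)) (array([0.2191, 0.0109, 0.0024]), np.float64(0.05038644007477022)) [[ 0.002  0.264  0.964]
 [ 0.     0.964 -0.264]
 [-1.     0.001  0.002]]
```

Request:
arm_command([
  [[0.05,0.011,0.0025],0.05],
  [[0.1,0.011,0.0025],0.05],
  [[0.15,0.011,0.0025],0.05],
  [[0.185,0.011,0.0025],0.05],
  [[0.205,0.011,0.0025],0.05],
  [[0.215,0.011,0.0025],0.05],
  [[0.219,0.011,0.0025],0.05],
  [[0.219,0.011,0.0025],0.05],
])

```text
time_s: 6.02
eef_pos: [0.4543, 0.2942, 0.0028]
orientation: [0.111, 0.698, -0.111, 0.699]
wrist_force: [-0.8, 0.2, -0.2]
grip_width: 0.0427
```

Run:
```python
from h import *
from station import env
s,p,M=tool();print(p,np.degrees(np.arctan2(M[1,1],M[0,1])),s["wrist_force"],s["grip_width"])
c=env.camera("wrist"); cv2.imwrite("pics/e_wrist.png",c["image"][:,:,::-1]); np.savez("e_wrist.npz",p=p,M=M,**c)
```

```text
[0.45425905 0.29417873 0.00282928] 71.89274215299223 [-0.77322517  0.24185139 -0.20804919] 0.04265297787213674
```

View pics/e_wrist.png

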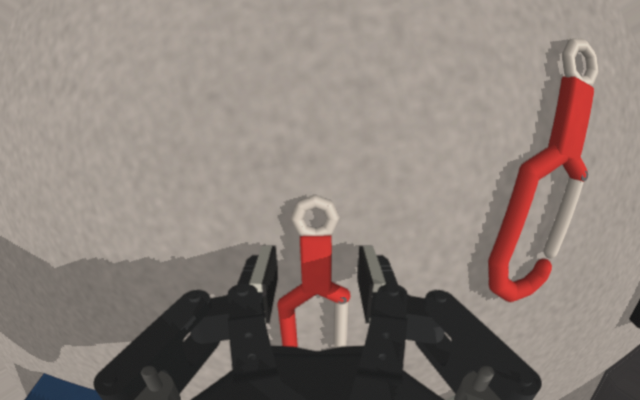

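The shank lies centred between the pads, ring at (316,216). Before closing I measure the hook in the tool frame.

Run:
```python
from h import *
w=load("e_wrist.npz")
for nm,uv,z in [("ring",(316,216),.004),("shankL",(302,262),.010),("shankR",(331,262),.010),("shankend",(316,236),.010),("shankLlo",(303,280),.010),("shankRlo",(331,278),.010),("L2",(302,242),.01),("R2",(331,242),.01)]:
    X=won(w,uv,z)[0]; print(nm,X.round(4),"tool",(w["M"].T@(X-w["p"])).round(4))
```

```text
ring [0.4307 0.3018 0.004 ] tool [-0.0012 -0.     -0.0247]
shankL [0.4503 0.2879 0.01  ] tool [-0.0072 -0.0072 -0.0018]
shankR [0.4549 0.3019 0.01  ] tool [-0.0072  0.0076 -0.0018]
shankend [0.4384 0.2993 0.01  ] tool [-0.0072 -0.     -0.0167]
shankLlo [0.461  0.2847 0.01  ] tool [-0.0072 -0.0069  0.0093]
shankRlo [0.4643 0.299  0.01  ] tool [-0.0072  0.0078  0.0081]
L2 [0.4394 0.2918 0.01  ] tool [-0.0072 -0.0069 -0.0134]
R2 [0.4438 0.3053 0.01  ] tool [-0.0072  0.0073 -0.0134]
```

Request:
arm_command([
  [[0,0,0],0],
  [[0,0,0],0],
  [[0,0,0],0],
  [[0,0,0],0],
], hand=0, squeeze=60)

```text
time_s: 6.58
eef_pos: [0.4541, 0.2943, 0.0031]
orientation: [0.111, 0.698, -0.111, 0.699]
wrist_force: [-0.0, -0.2, 4.9]
grip_width: 0.0139
```

Request:
arm_command([
  [[-0.03,0,0],0],
  [[-0.08,0,0],0],
  [[-0.14,0,0],0],
  [[-0.19,0,0],0],
  [[-0.19,0,0],0],
])

```text
time_s: 7.2
eef_pos: [0.455, 0.2947, 0.196]
orientation: [0.112, 0.696, -0.11, 0.701]
wrist_force: [-0.3, 0.3, -2.2]
grip_width: 0.0142
```

```bash
cat > g.py <<'E'
from h import *
L=np.array([.5537,-.0056,.0986]); GZ=.0013; GY=0.0; HZ=.002   # grip offset in tool frame
def plan(xc,yc,alpha,dz,L=L,GZ=GZ,GY=GY,HZ=HZ,HYAW=0.):
    ps=np.radians(-12.9+alpha);e=np.array([np.cos(ps),np.sin(ps)]);f=np.array([-e[1],e[0]])
    C=L[:2]-bu*dz*np.tan(np.radians(35)); G=C-xc*e-yc*f
    pt=ps-np.radians(HYAW); te=np.array([np.cos(pt),np.sin(pt)]);tf=np.array([-te[1],te[0]])
    return np.r_[G-GZ*te-GY*tf,L[2]+dz-HZ],pt+np.pi/2
E
python3 - <<'E'
from g import *
from station import env
s,p,M=tool();print(p,np.degrees(np.arctan2(M[1,1],M[0,1])),s["wrist_force"],s["grip_width"],s["joints"])
for n in ["wrist","side"]:
    c=env.camera(n); cv2.imwrite(f"pics/f_{n}.png",c["image"][:,:,::-1]); np.savez(f"f_{n}.npz",p=p,M=M,**c)
t,y=plan(.059,.045,-48,.0042);print(t,y,to(t,y),to(np.r_[t[:2],.194],y))
E
```

```text
[0.45501307 0.29473694 0.19602449] 71.91509293235536 [-0.29154085  0.26882172 -2.16459089] 0.014186952120687246 [ 3.58585622e-01  3.75353573e-01  1.50523507e+00  1.24874580e-05
  1.25348356e+00 -8.96559582e-01]
[0.48218758 0.02585992 0.1008    ] 0.5078908123303498 (array([ 0.091 , -0.2459,  0.1107]), np.float64(0.7471167570928539)) (array([-0.0022, -0.246 ,  0.1107]), np.float64(0.7471167570928539))
```

View pics/f_wrist.png

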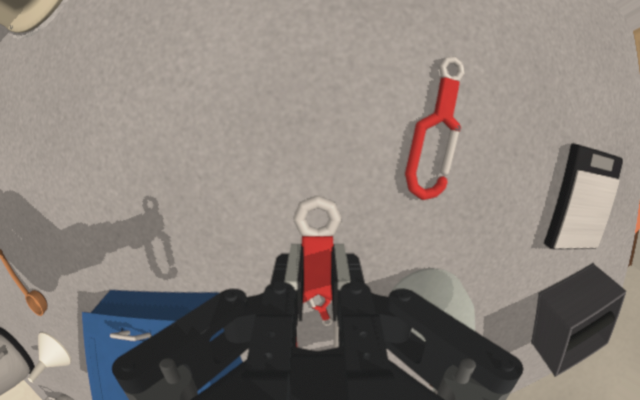

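View pics/f_side.png

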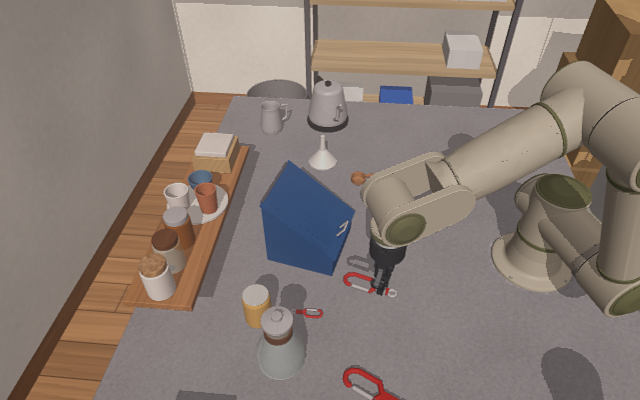

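The hook is lifted level in the gripper, with the ring at the same wrist pixel as before. Next I carry it to the pre-entry pose.

Request:
arm_command([
  [[0,-0.03,0.015],0.1],
  [[0,-0.08,0.035],0.25],
  [[0,-0.13,0.06],0.4],
  [[0,-0.18,0.08],0.55],
  [[0,-0.22,0.1],0.7],
  [[0.0,-0.246,0.11],0.747],
  [[0.02,-0.246,0.11],0.747],
  [[0.06,-0.246,0.11],0.747],
  [[0.08,-0.246,0.11],0.747],
  [[0.08,-0.246,0.11],0.747],
])

```text
time_s: 8.55
eef_pos: [0.4803, 0.0264, 0.11]
orientation: [0.358, 0.611, -0.359, 0.608]
wrist_force: [0.3, 0.3, -0.0]
grip_width: 0.0142
```

Run:
```python
from g import *
from station import env
s,p,M=tool();print(p,np.degrees(np.arctan2(M[1,1],M[0,1])),s["wrist_force"],s["grip_width"],s["joints"])
for n in ["wrist","side","top"]:
    c=env.camera(n); cv2.imwrite(f"pics/g_{n}.png",c["image"][:,:,::-1]); np.savez(f"g_{n}.npz",p=p,M=M,**c)
a=cv2.imread("pics/g_side.png")[180:300,290:450]; cv2.imwrite("pics/g2.png",cv2.resize(a,None,fx=5,fy=5,interpolation=cv2.INTER_CUBIC))
a=cv2.imread("pics/g_top.png")[170:270,250:390]; cv2.imwrite("pics/g3.png",cv2.resize(a,None,fx=5,fy=5,interpolation=cv2.INTER_CUBIC))
t,y=plan(.059,.045,-48,.0042);print(t,y,to(t,y))
```

```text
[0.48031984 0.02639543 0.10996766] 29.100296734121244 [ 0.28546713  0.26334982 -0.01050355] 0.014173822772976352 [-1.89290227e-01  3.59228043e-01  1.78023925e+00  8.43040963e-06
  1.00784680e+00 -6.97182677e-01]
[0.48218758 0.02585992 0.1008    ] 0.5078908123303498 (array([ 0.0119, -0.    ,  0.0003]), np.float64(0.00014744977247538316))
```

View pics/g2.png

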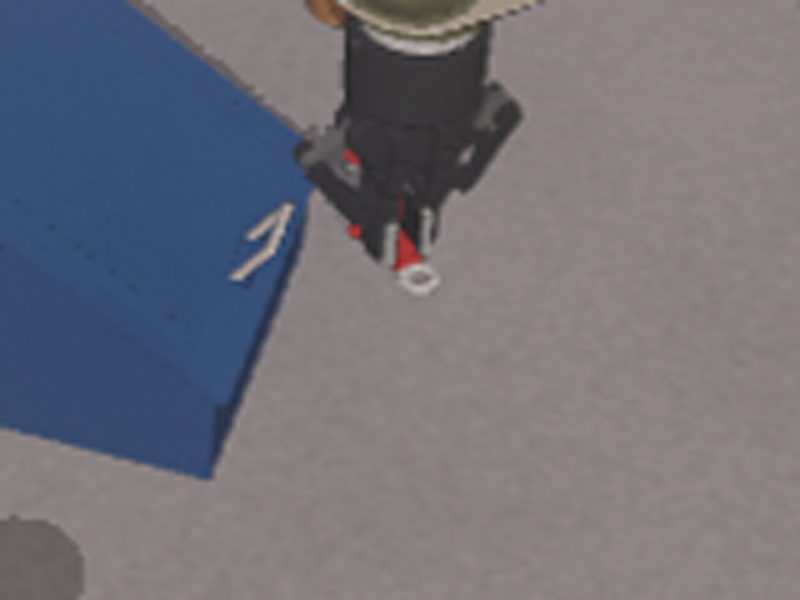

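View pics/g3.png

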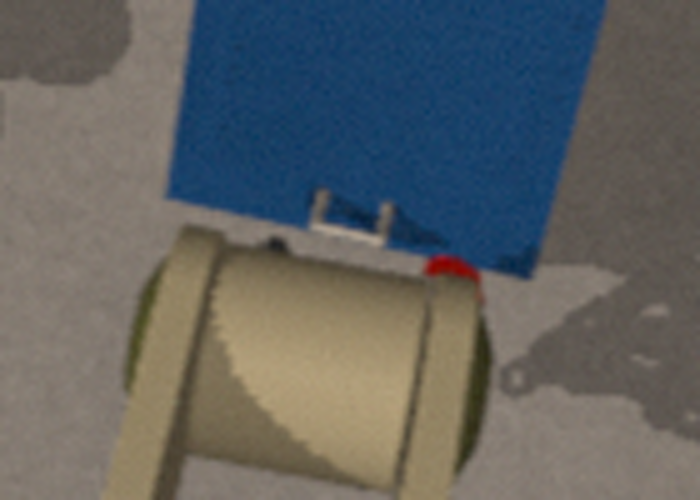

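View pics/g_wrist.png

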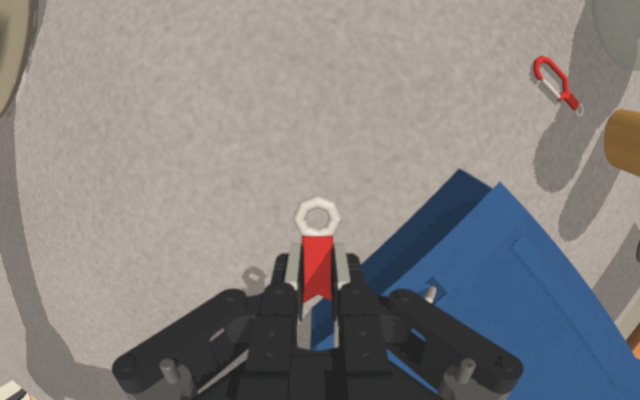

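Run:
```python
from g import *
c=load("g_top.npz");s=load("g_side.npz");w=load("g_wrist.npz");p,M=w["p"],w["M"]
def hk(x,y,z=0): return p+M@np.array([-HZ-z,y,x+GZ])
a=np.linspace(0,2*np.pi,73)
ring=np.array([hk(.071+.021*np.cos(t),-.002+.021*np.sin(t),0) for t in a])
q=proj(c,ring);i=q[:,1].argmin();print("pred bend top px",q[i],"right max",q[q[:,0].argmax()])
m=lambda im:cv2.inRange(cv2.cvtColor(im,cv2.COLOR_RGB2HSV),(0,130,50),(8,255,255))|cv2.inRange(cv2.cvtColor(im,cv2.COLOR_RGB2HSV),(172,130,50),(180,255,255))
mm=m(c["image"]);uv=np.argwhere(mm)[:,::-1];uv=uv[(abs(uv-[341,225])<15).all(1)];print("obs",uv.min(0),uv.max(0),uv[uv[:,1]==uv[:,1].min()].mean(0))
mm=m(s["image"]);uv=np.argwhere(mm)[:,::-1];uv=uv[(abs(uv-[365,222])<25).all(1)]
n,l,st,ce=cv2.connectedComponentsWithStats(mm)
print([ (st[k].tolist(),ce[k].round(1).tolist()) for k in range(1,n) if abs(ce[k]-[365,222]).max()<25])
for nm,pt in dict(bend=(.087,-.002),nose=(.067,.014),hinge=(.022,.014),gtip=(.066,.014),ring=(-.026,0)).items(): print(nm,proj(s,hk(*pt)).round(1))
z=s["range_z"];P=cloud(s)
for uv in [(360,212),(361,226),(372,230)]: 
  X=P[uv[1],uv[0]];print(uv,X.round(4),"hook",(M.T@(X-p)).round(4))
# top depth of red pixels
Pt=cloud(c);uv=np.argwhere(m(c["image"]))[:,::-1];uv=uv[(abs(uv-[341,225])<15).all(1)];X=Pt[uv[:,1],uv[:,0]];h=(X-p)@M;print("top red heights",np.percentile(X[:,2],[10,50,90]),"tool z max",np.percentile(h[:,2],[50,98]),"tool y",h[:,1].min(),h[:,1].max())
```

```text
pred bend top px [338.60732679 221.44216396] right max [346.46222364 229.46641453]
obs [335 221] [345 226] [338. 221.]
[([359, 210, 3, 3, 6], [360.0, 210.8]), ([360, 225, 2, 2, 4], [360.5, 225.5]), ([369, 226, 5, 8, 20], [370.8, 229.9])]
bend [[357.  210.1]]
nose [[355.2 215.9]]
hinge [[362.3 226. ]]
gtip [[355.4 216.1]]
ring [[374.8 235.7]]
(360, 212) [ 0.5125 -0.0453  0.1108] hook [-0.0011 -0.0068  0.0783]
(361, 226) [0.5077 0.0149 0.1134] hook [-0.0036  0.0183  0.0233]
(372, 230) [0.4766 0.0313 0.1169] hook [-0.0069 -0.0009 -0.0061]
top red heights [0.1167983  0.11849957 0.37122101] tool z max [0.08152491 0.0919289 ] tool y -0.0033827373391676846 0.0191023722284147
```

Run:
```python
from g import *
s,p,M=tool();print(p,s["qd"].round(4),np.round(M,3).tolist())
for yc in (.045,.03,.024,.002): t,y=plan(.059,yc,-48,.0042);print(yc,t,to(t,y))
for xc in (.066,.075): t,y=plan(xc,.001,-48,.0042);print(xc,t,to(t,y))
```

```text
[0.48208149 0.02611157 0.11267519] [-0.0009 -0.009  -0.0045 -0.0032 -0.0019 -0.0011] [[0.0, 0.874, 0.486], [-0.0, 0.486, -0.874], [-1.0, 0.0, 0.0]]
0.045 [0.48218758 0.02585992 0.1008    ] (array([ 0.0119, -0.    ,  0.0003]), np.float64(0.00014744977247538316))
0.03 [0.49529416 0.03315495 0.1008    ] (array([0.0119, 0.015 , 0.0003]), np.float64(0.00014744977247538316))
0.024 [0.5005368  0.03607297 0.1008    ] (array([0.0119, 0.021 , 0.0003]), np.float64(0.00014744977247538316))
0.002 [0.51975978 0.04677234 0.1008    ] (array([0.0119, 0.043 , 0.0003]), np.float64(0.00014744977247538316))
0.066 [0.51722921 0.05337509 0.1008    ] (array([ 0.0119,  0.044 , -0.0067]), np.float64(0.00014744977247538316))
0.075 [0.51285219 0.06123904 0.1008    ] (array([ 0.0119,  0.044 , -0.0157]), np.float64(0.00014744977247538316))
```

Request:
arm_command([
  [[0.006,0.005,0],0],
  [[0.012,0.012,0],0],
  [[0.012,0.018,0],0],
  [[0.012,0.018,0],0],
  [[0.012,0.018,0],0],
  [[0.012,0.018,0],0],
])

```text
time_s: 9.45
eef_pos: [0.4975, 0.0348, 0.1004]
orientation: [0.358, 0.61, -0.358, 0.61]
wrist_force: [-0.3, 0.3, -1.0]
grip_width: 0.0137
```

Run:
```python
from g import *
from station import env
s,p,M=tool();print(p,s["qd"].round(4),s["wrist_force"])
for n in ["side","top"]:
    c=env.camera(n); cv2.imwrite(f"pics/h_{n}.png",c["image"][:,:,::-1]); np.savez(f"h_{n}.npz",p=p,M=M,**c)
a=cv2.imread("pics/h_side.png")[190:270,310:400]; cv2.imwrite("pics/h2.png",cv2.resize(a,None,fx=7,fy=7,interpolation=cv2.INTER_CUBIC))
a=cv2.imread("pics/h_top.png")[190:260,280:380]; cv2.imwrite("pics/h3.png",cv2.resize(a,None,fx=7,fy=7,interpolation=cv2.INTER_CUBIC))
s,p,M=tool();print(p)
for yc in (.024,.002): t,y=plan(.059,yc,-48,.0042);print(yc,t,to(t,y))
```

```text
[0.49753427 0.03484817 0.10040062] [-0.0003 -0.0005  0.0004 -0.0003 -0.0016  0.0007] [-0.30272492  0.32327946 -0.98550198]
[0.49755716 0.0348507  0.10040176]
0.024 [0.5005368  0.03607297 0.1008    ] (array([-0.0004,  0.0032,  0.0004]), np.float64(-3.208305361690478e-05))
0.002 [0.51975978 0.04677234 0.1008    ] (array([-0.0004,  0.0252,  0.0004]), np.float64(-3.208305361690478e-05))
```

View pics/h2.png

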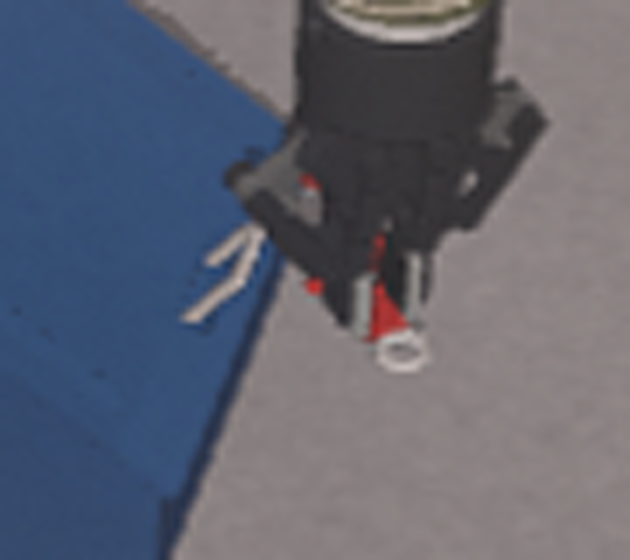

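View pics/h3.png

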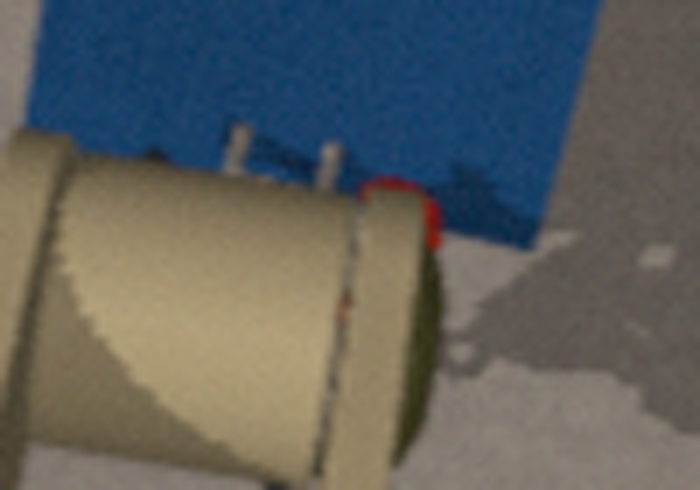

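The side and top crops show the hook level, with the bend at (400,185) in the top crop just right of the right leg at (330,165). Next I press the gate onto the right leg.

Request:
arm_command([
  [[-0.0005,0.003,0],0],
  [[-0.0005,0.006,0],0],
  [[-0.0005,0.008,0],0],
  [[-0.0005,0.01,0],0],
  [[-0.0005,0.012,0],0],
  [[-0.0005,0.012,0],0],
])

```text
time_s: 10.3
eef_pos: [0.508, 0.0408, 0.1007]
orientation: [0.358, 0.61, -0.358, 0.609]
wrist_force: [-1.6, -0.5, -1.0]
grip_width: 0.0137
```

Run:
```python
from g import *
s,p,M=tool();print(p,"F tool",(M.T@s["wrist_force"]).round(2),"T",(M.T@s["ft_torque"]).round(3))
for yc in (.024,.002): t,y=plan(.059,yc,-48,.0042);print(yc,t,to(t,y))
```

```text
[0.50802531 0.04080582 0.10065144] F tool [ 1.02 -1.69 -0.33] T [ 0.094  0.059 -0.272]
0.024 [0.5005368  0.03607297 0.1008    ] (array([-0.0001, -0.0088,  0.0005]), np.float64(0.00012999173513383866))
0.002 [0.51975978 0.04677234 0.1008    ] (array([-0.0002,  0.0132,  0.0005]), np.float64(0.00012999173513383866))
```

Request:
arm_command([
  [[0,0.003,0],0],
  [[0,0.005,0],0],
  [[0,0.007,0],0],
  [[0,0.009,0],0],
  [[0,0.011,0],0],
  [[0,0.011,0],0],
])

```text
time_s: 11.05
eef_pos: [0.5176, 0.0463, 0.1007]
orientation: [0.358, 0.61, -0.358, 0.609]
wrist_force: [-2.9, -0.5, -1.6]
grip_width: 0.0138
```

Run:
```python
from g import *
from station import env
s,p,M=tool();print(p,"F tool",(M.T@s["wrist_force"]).round(2),"T",(M.T@s["ft_torque"]).round(3))
for yc in (.002,): t,y=plan(.059,yc,-48,.0042);print(yc,t,to(t,y))
for n in ["side","top","wrist"]:
    c=env.camera(n); cv2.imwrite(f"pics/i_{n}.png",c["image"][:,:,::-1]); np.savez(f"i_{n}.npz",p=p,M=M,**c)
a=cv2.imread("pics/i_side.png")[190:270,310:400]; a=cv2.resize(a,None,fx=5,fy=5,interpolation=cv2.INTER_CUBIC)
b=cv2.imread("pics/i_top.png")[190:260,280:350]; b=cv2.resize(b,(400,400),interpolation=cv2.INTER_CUBIC)
cv2.imwrite("pics/i2.png",cv2.resize(np.hstack([a,b]),None,fx=.94,fy=.94))
```

```text
[0.51764445 0.04629704 0.10068714] F tool [ 1.64 -2.78 -0.96] T [ 0.132  0.251 -0.405]
0.002 [0.51975978 0.04677234 0.1008    ] (array([-0.0001,  0.0021,  0.0006]), np.float64(0.00014338398837776545))
```

View pics/i2.png

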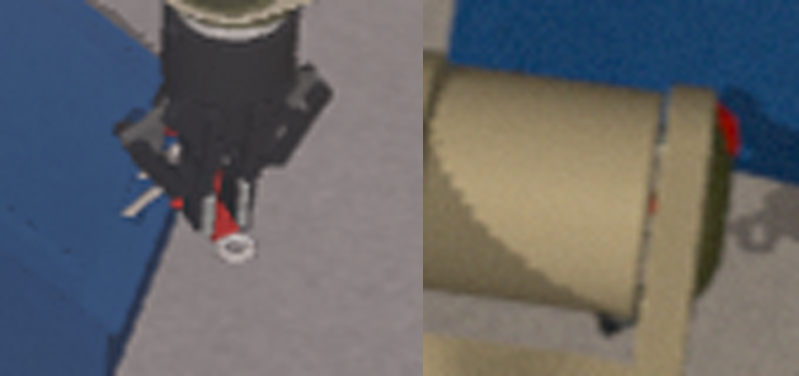

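View pics/i_wrist.png

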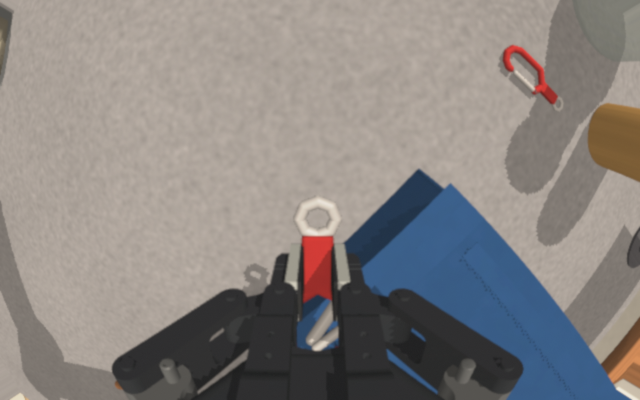

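Force on the gate is a steady 2.8 N, as expected for the sprung gate and not for a jam. I press the last millimetres and then pull back so the leg runs into the bend.

Request:
arm_command([
  [[0,0.0015,0],0],
  [[0,0.003,0],0],
  [[0,0.003,0],0],
  [[0,0.003,-0.003],0],
  [[0,0.003,-0.006],0],
  [[0,0.003,-0.008],0],
  [[0,0.003,-0.008],0],
])

```text
time_s: 12.08
eef_pos: [0.517, 0.0547, 0.1012]
orientation: [0.358, 0.609, -0.358, 0.61]
wrist_force: [-0.0, 0.1, -0.5]
grip_width: 0.0136
```

Run:
```python
from g import *
s,p,M=tool();print(p,"F tool",(M.T@s["wrist_force"]).round(2),"T",(M.T@s["ft_torque"]).round(3))
for xc in (.066,.075): t,y=plan(xc,.001,-48,.0042);print(xc,t,to(t,y))
```

```text
[0.5169848  0.05468715 0.10122868] F tool [ 0.47  0.03 -0.08] T [-0.01   0.019 -0.034]
0.066 [0.51722921 0.05337509 0.1008    ] (array([ 0.0004, -0.0004,  0.0013]), np.float64(0.0006430326390116647))
0.075 [0.51285219 0.06123904 0.1008    ] (array([ 0.0004, -0.0004, -0.0077]), np.float64(0.0006430326390116647))
```

Force dropped to zero at xc ≈ 67 mm, which suggests the gate has snapped past the leg. I pull on gently and then test with a small sideways pull.

Request:
arm_command([
  [[0,0,-0.002],0],
  [[0,0,-0.004],0],
  [[0,0,-0.006],0],
  [[0,-0.001,-0.007],0],
  [[0,-0.001,-0.007],0],
  [[0,-0.001,-0.007],0],
])

```text
time_s: 12.82
eef_pos: [0.5122, 0.0602, 0.1008]
orientation: [0.358, 0.61, -0.358, 0.61]
wrist_force: [-0.1, -0.3, -0.3]
grip_width: 0.0137
```

Run:
```python
from g import *
from station import env
s,p,M=tool();print(p,"F tool",(M.T@s["wrist_force"]).round(2),"T",(M.T@s["ft_torque"]).round(3))
for xc in (.075,): t,y=plan(xc,.001,-48,.0042);print(xc,t,to(t,y))
for n in ["side","top","wrist"]:
    c=env.camera(n); cv2.imwrite(f"pics/j_{n}.png",c["image"][:,:,::-1]); np.savez(f"j_{n}.npz",p=p,M=M,**c)
a=cv2.imread("pics/j_side.png")[190:270,310:400]; a=cv2.resize(a,None,fx=5,fy=5,interpolation=cv2.INTER_CUBIC)
b=cv2.imread("pics/j_wrist.png")[240:360,250:400]; b=cv2.resize(b,(450,400),interpolation=cv2.INTER_CUBIC)
cv2.imwrite("pics/j2.png",cv2.resize(np.hstack([a,b]),None,fx=.88,fy=.88))
```

```text
[0.51217917 0.06016468 0.10081613] F tool [ 0.34 -0.2   0.22] T [-0.045 -0.01   0.044]
0.075 [0.51285219 0.06123904 0.1008    ] (array([ 0.    ,  0.0011, -0.0006]), np.float64(9.389556073147176e-05))
```

View pics/j2.png

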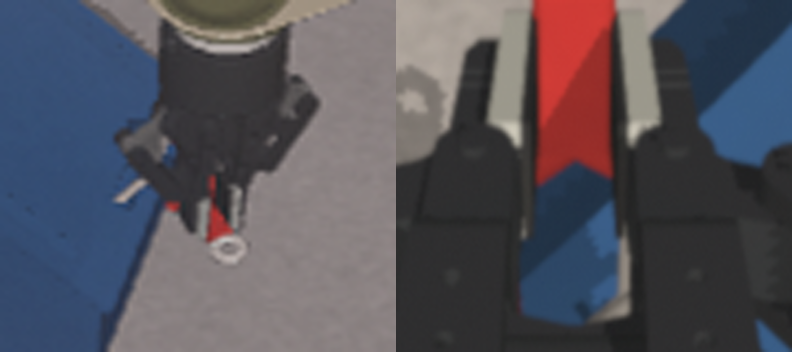

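Request:
arm_command([
  [[0,0,-0.002],0],
  [[0,0,-0.004],0],
  [[0,0,-0.005],0],
  [[0,0,-0.005],0],
])

```text
time_s: 13.48
eef_pos: [0.5108, 0.0639, 0.1014]
orientation: [0.358, 0.608, -0.358, 0.611]
wrist_force: [4.4, -4.2, -0.1]
grip_width: 0.014
```

Run:
```python
from g import *
s,p,M=tool();print(p,"F tool",(M.T@s["wrist_force"]).round(2),"T",(M.T@s["ft_torque"]).round(3))
for xc in (.075,): t,y=plan(xc,.001,-48,.0042);print(xc,t,to(t,y))
```

```text
[0.51078108 0.06390618 0.10141741] F tool [0.08 1.81 5.81] T [-0.046 -1.037  0.142]
0.075 [0.51285219 0.06123904 0.1008    ] (array([0.0006, 0.0005, 0.0033]), np.float64(0.00030846643307058663))
```

The pull is resisted with 5.8 N at xc ≈ 78 mm, so the leg is caught in the bend. I ease off, swing the hook round the leg towards straight down the slope, and lower it a little before releasing.

Run:
```python
from g import *
for a,dz in ((-48,.0042),(-40,.0042),(-32,.004),(-24,.003),(-18,.002)):
    t,y=plan(.075,0.000,a,dz);print(a,t.round(4),to(t,y))
```

```text
-48 [0.5137 0.0617 0.1008] (array([0.0006, 0.0015, 0.0033]), np.float64(0.00030846643307058663))
-40 [0.5048 0.0559 0.1008] (array([ 0.0006, -0.0091,  0.0041]), np.float64(-0.13931747796919258))
-32 [0.4969 0.0489 0.1006] (array([ 0.0008, -0.0194,  0.0064]), np.float64(-0.278943232479512))
-24 [0.4906 0.0407 0.0996] (array([ 0.0018, -0.0289,  0.0105]), np.float64(-0.41856884247202397))
-18 [0.4869 0.0339 0.0986] (array([ 0.0028, -0.0355,  0.0146]), np.float64(-0.5232879888561639))
```

Request:
arm_command([
  [[0.0005,0.001,0.003],0],
  [[0.0005,-0.004,0.0035],-0.07],
  [[0.0005,-0.009,0.004],-0.14],
  [[0.001,-0.014,0.005],-0.21],
  [[0.001,-0.0195,0.0065],-0.28],
  [[0.0015,-0.024,0.0085],-0.35],
  [[0.002,-0.029,0.0105],-0.42],
  [[0.003,-0.0355,0.0145],-0.52],
  [[0.003,-0.0355,0.0145],-0.52],
  [[0.003,-0.0355,0.0145],-0.52],
])

```text
time_s: 14.72
eef_pos: [0.4858, 0.0348, 0.0978]
orientation: [0.19, 0.681, -0.19, 0.681]
wrist_force: [0.0, -0.5, -0.2]
grip_width: 0.0138
```

Run:
```python
from g import *
from station import env
s,p,M=tool();print(p,"F tool",(M.T@s["wrist_force"]).round(2),"T",(M.T@s["ft_torque"]).round(3))
t,y=plan(.075,0.000,-18,.002);print(t.round(4),to(t,y))
for n in ["side","top","wrist"]:
    c=env.camera(n); cv2.imwrite(f"pics/k_{n}.png",c["image"][:,:,::-1]); np.savez(f"k_{n}.npz",p=p,M=M,**c)
a=cv2.imread("pics/k_side.png")[190:270,310:400]; a=cv2.resize(a,None,fx=5,fy=5,interpolation=cv2.INTER_CUBIC)
b=cv2.imread("pics/k_top.png")[190:260,280:350]; b=cv2.resize(b,(400,400),interpolation=cv2.INTER_CUBIC)
cv2.imwrite("pics/k2.png",cv2.resize(np.hstack([a,b]),None,fx=.9,fy=.9))
```

```text
[0.4858132  0.03481894 0.09779133] F tool [ 0.18 -0.42  0.26] T [-0.043 -0.102 -0.005]
[0.4869 0.0339 0.0986] (array([-0.0008, -0.0002,  0.0014]), np.float64(-0.0053955584318392535))
```

View pics/k2.png

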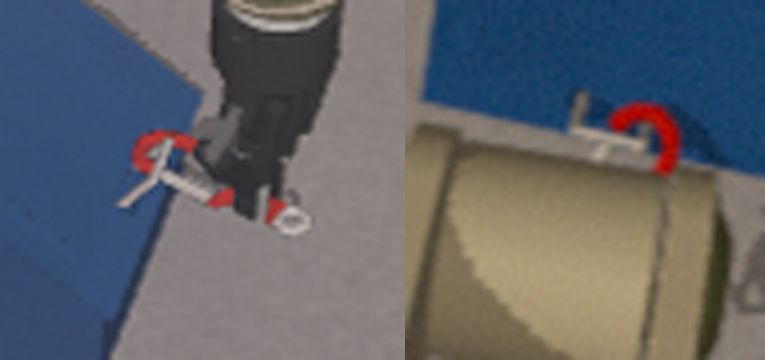

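View pics/k_wrist.png

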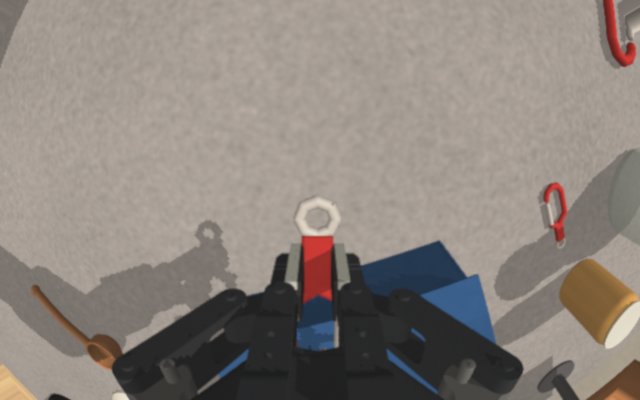

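The red bend loops round the right leg (top crop, about (650,130)), with the left leg outside it. The gate runs straight from the hinge (220,195) to the nose (155,165) in the side crop, so it is shut. Now I release.

Request:
arm_command([
  [[0,0,0],0],
  [[0,0,0],0],
  [[0,0,0],0],
  [[0,0,0],0],
  [[0,0,0],0],
  [[0,0,0],0],
], hand=45)

```text
time_s: 15.62
eef_pos: [0.4858, 0.0346, 0.0978]
orientation: [0.19, 0.681, -0.19, 0.681]
wrist_force: [0.6, 0.2, -0.1]
grip_width: 0.0382
```

Run:
```python
from g import *
from station import env
s,p,M=tool();print(p,"F tool",(M.T@s["wrist_force"]).round(2),s["grip_width"])
for n in ["side","top","wrist"]:
    c=env.camera(n); cv2.imwrite(f"pics/l_{n}.png",c["image"][:,:,::-1]); np.savez(f"l_{n}.npz",p=p,M=M,**c)
a=cv2.imread("pics/l_side.png")[190:270,310:400]; a=cv2.resize(a,None,fx=5,fy=5,interpolation=cv2.INTER_CUBIC)
b=cv2.imread("pics/l_top.png")[190:260,280:350]; b=cv2.resize(b,(400,400),interpolation=cv2.INTER_CUBIC)
cv2.imwrite("pics/l2.png",cv2.resize(np.hstack([a,b]),None,fx=.9,fy=.9))
```

```text
[0.48575953 0.03459142 0.09781407] F tool [0.06 0.45 0.45] 0.038208902244729066
```

View pics/l2.png

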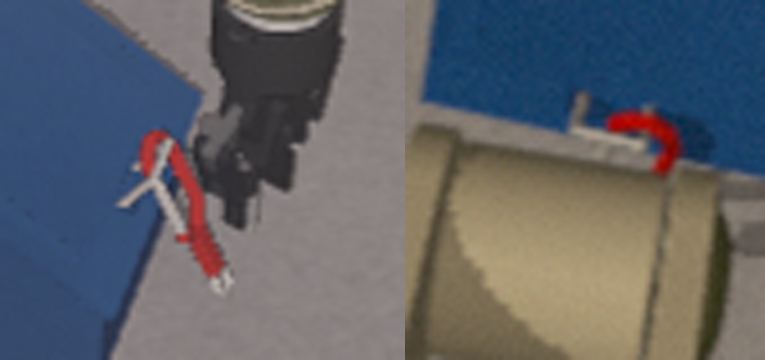

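View pics/l_wrist.png

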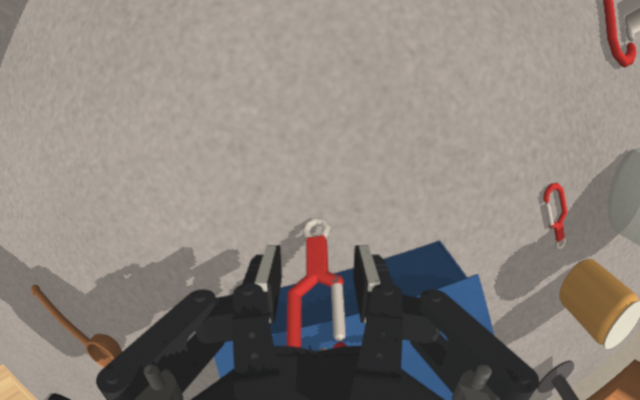

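The hook hangs tail down on the leg with its gate shut, between the open fingers. I retreat straight up.

Request:
arm_command([
  [[-0.01,0,0],0],
  [[-0.03,0,0],0],
  [[-0.06,0,0],0],
  [[-0.1,0,0],0],
  [[-0.15,0,-0.02],0],
  [[-0.17,0.02,-0.06],0],
  [[-0.17,0.06,-0.1],0],
  [[-0.17,0.1,-0.13],0],
  [[-0.17,0.14,-0.15],0],
  [[-0.17,0.18,-0.16],0],
  [[-0.17,0.18,-0.16],0],
  [[-0.17,0.18,-0.16],0],
])

```text
time_s: 17.27
eef_pos: [0.4415, 0.2709, 0.2681]
orientation: [0.189, 0.681, -0.19, 0.681]
wrist_force: [0.6, -0.4, 0.4]
grip_width: 0.0385
```

Run:
```python
from g import *
from station import env
s,p,M=tool();print(p,s["time_s"],"F",s["wrist_force"],s["qd"].round(3))
for n in ["side","top","side2"]:
    c=env.camera(n[:4] if n!="top" else n); cv2.imwrite(f"pics/m_{n}.png",c["image"][:,:,::-1]); np.savez(f"m_{n}.npz",p=p,M=M,**c)
a=cv2.imread("pics/m_side.png")[190:270,310:400]; b=cv2.imread("pics/m_top.png")[190:260,280:350]
d=cv2.absdiff(cv2.imread("pics/m_side.png")[190:270,310:400],cv2.imread("pics/m_side2.png")[190:270,310:400]);print("motion diff",d.max(),d.mean())
cv2.imwrite("pics/m2.png",cv2.resize(np.hstack([cv2.resize(a,None,fx=5,fy=5,interpolation=cv2.INTER_CUBIC),cv2.resize(b,(400,400),interpolation=cv2.INTER_CUBIC)]),None,fx=.9,fy=.9))
# lid tilt now
c=load("m_top.npz");P=cloud(c);hs=cv2.cvtColor(c["image"],cv2.COLOR_RGB2HSV)
m=cv2.inRange(hs,(100,120,40),(125,255,255));m[:115]=0
n,l,st,ce=cv2.connectedComponentsWithStats(m);i=1+np.argmax(st[1:,4]);q=P[(l==i)&(c["range_z"]>0)]
for _ in range(4):
    c0=q.mean(0);nn=np.linalg.svd(q-c0,full_matrices=False)[2][2];nn*=np.sign(nn[2]);r=(q-c0)@nn;q=q[abs(r)<max(.004,1.5*r.std())]
print("lid tilt",np.degrees(np.arccos(nn[2])))
```

```text
[0.44154552 0.27091633 0.26809634] 17.275 F [ 0.62676219 -0.38702799  0.3549377 ] [-0.016 -0.011  0.01   0.002 -0.002  0.001]
motion diff 50 0.9212962962962963
lid tilt 35.04760036125426
```

View pics/m2.png

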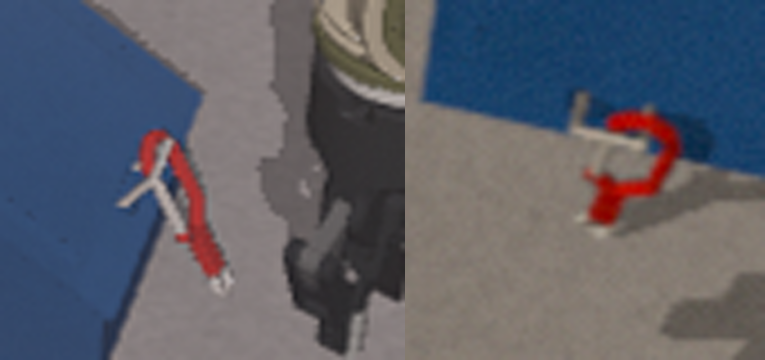

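View pics/m_top.png

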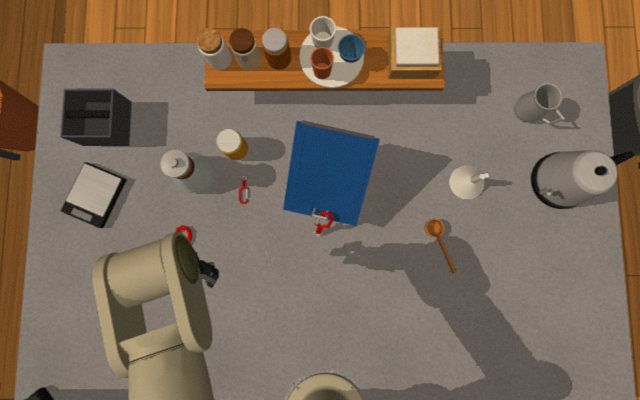

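Request:
arm_command([
  [[0,0,0],0],
  [[0,0,0],0],
  [[0,0,0],0],
  [[0,0,0],0],
])

```text
time_s: 17.92
eef_pos: [0.4417, 0.2714, 0.2678]
orientation: [0.19, 0.681, -0.19, 0.681]
wrist_force: [-0.1, -0.2, 0.8]
grip_width: 0.0386
```

Run:
```python
from g import *
from station import env
s1=env.camera("side");t=env.camera("top")
r=lambda im:cv2.inRange(cv2.cvtColor(im,cv2.COLOR_RGB2HSV),(0,130,50),(8,255,255))|cv2.inRange(cv2.cvtColor(im,cv2.COLOR_RGB2HSV),(172,130,50),(180,255,255))
d=cv2.absdiff(s1["image"],np.load("m_side2.npz")["image"])[205:262,330:365];print("hook-region diff",d.max(),d.mean())
pts=[]
for c,u0,v0,u1,v1 in ((s1,330,210,370,260),(t,310,205,340,245)):
    P=cloud(c);m=np.zeros(c["range_z"].shape,bool);m[v0:v1,u0:u1]=True;m&=r(c["image"])>0
    m=cv2.erode(m.astype(np.uint8),np.ones((2,2)))>0
    q=P[m&(c["range_z"]>0)];print(len(q),q.min(0).round(3),q.max(0).round(3));pts.append(q)
q=np.vstack(pts);q=q[np.linalg.norm(q-np.median(q,0),axis=1)<.08]
c0=q.mean(0);U,S,V=np.linalg.svd(q-c0,full_matrices=False);print("sv",S/np.sqrt(len(q)))
ex=V[0]*np.sign(V[0][2]);ez=V[2];ez=ez*np.sign(ez[2]) 
ey=np.cross(ez,ex);h=(q-c0)@np.c_[ex,ey,ez];print("ex",ex,"ez",ez,"ranges",h.min(0).round(4),h.max(0).round(4))
off=np.array([h[:,0].max()-.092,0,0]); oy=np.median(h[h[:,0]<h[:,0].min()+.02,1])
Ll=np.array([.5617,.0295,.0986])
for nm,X in (("right",L),("left",Ll)): 
    a=(X-c0)@np.c_[ex,ey,ez];print(nm,"in hook",(a-[h[:,0].max()-.092,oy,0]).round(4))
```

```text
hook-region diff 3 0.46733500417710944
80 [ 0.511 -0.016  0.023] [0.562 0.03  0.113]
95 [ 0.505 -0.021 -0.003] [0.558 0.021 0.115]
sv [0.0348688  0.01043898 0.00441534]
ex [ 0.4254123  -0.27111573  0.86343537] ez [-0.86440273  0.16082224  0.47638654] ranges [-0.0672 -0.029  -0.0296] [0.0565 0.0245 0.0061]
right in hook [ 0.0752  0.0039 -0.0049]
left in hook [ 0.0691  0.0394 -0.0062]
```

```bash
python3 -c "
from station import env
print(env.sign_off()); print(env.get_state()['time_s'])"
```

```text
the job is handed in; nothing more can be done
None
the job is handed in; nothing more can be done
```

I pressed the lid shut with the closed fingers, clipped the middle-sized red hook round the right leg of the staple, and handed the job in at about 18 s. No verdict is reported, so the checks below are my own.

**How it went**
- Pushing sideways met about 2.8 N from the gate. The force dropped to zero once the leg passed the gate's tip.
- A pull back was then resisted with 5.8 N, so the leg was caught in the bend.
- I swung the hook to line up with the slope, let go, and drew the gripper back without touching anything.

**Last checks**
- **Lid:** it lies at 35.05°, against 35° for fully shut.
- **Right leg:** it sits at about (75, 4, −5) mm in the hook's frame, inside the limits.
- **Left leg:** it is outside the hook, at y about 39 mm.
- **Gate:** it looks shut in the side view. I had no direct measurement of its angle.
- **Hook at rest:** it showed no visible movement between pictures about 0.5 s apart.
- **Other things on the counter:** they look unmoved in the top view. I did not measure their positions again.

**Did not agree:** the gripper read 13.8 mm across the shank, against the 16 mm given. The hook's overall length did match the middle size.

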